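# Turn a ratcheted dish turntable back one notch

### The job

The Petri-dish turntable was advanced one notch too far. With a fingertip lift the pawl clear of the ratchet teeth by its cross bar (it stays up by itself), push the turntable back one notch, anticlockwise seen from above, by one of its upright posts, and press the pawl down again until it sits fully in that notch. Nothing is to be picked up: the dish stays lying in the middle of the turntable, and everything standing around stays where it is.

Things in the scene. Friction and masses are not known exactly. Their poses are not given: they have to be found in the camera images.
- indexer: Dish turntable bolted to the bench (it does not move in the run; where it stands and its yaw differ each time). Origin: on the bench under the turntable's axis; z up. White base plate 240 mm (x) by 290 mm (y) by 12 mm thick, reaching from y = -165 to +125 mm. Seen in this frame the pawl is on the -y side of the wheel and its cross bar points to -y.
- wheel_axis (a point): Point on the turntable's axis at the top face of its aluminium wheel, 50 mm above the bench. The wheel is 210 mm across with 12 ratchet teeth (one every 30 degrees) standing 10 mm proud along the rim, at 90 to 104 mm from the axis.
- wheel (a joint): Turn of the wheel in rad, growing when it turns BACKWARD (anticlockwise seen from above). At 0 an upright tooth face just bears on the pawl's nose; the starting value is between -0.22 and -0.02 (play in the notch). With the pawl down it cannot turn backward past 0. One notch is 0.524 rad, and in the next notch back the pawl seats fully for values from about 0.26 to 0.52. The wheel turns stiffly (about 1 N at a post) and stays where it is left.
- pawl (a joint): Pawl angle in rad: 0 = fully down in a notch, growing as it is lifted, to 1.2 at most. The hinge is stiff (about 1 N at the cross bar), so the pawl stays at the angle where it is left. From 0.2 its nose is clear of the teeth.
- pawl_bar (a point): Middle of the free part of the pawl's cross bar, the round steel bar (8 mm diameter) to lift it by; it moves with the pawl. Pawl down: 106 mm above the bench, at indexer frame (-10, -137, 106) mm. The bar runs along the indexer's y from y = -97 to -161 mm; under it the space is free down to the base plate (top at 12 mm). The pawl's hinge axis is parallel to indexer y through (62, ., 70) mm, so on lifting the bar moves up and toward indexer +x.
- pawl_nose (a point): Middle of the underside of the pawl's nose (8 mm along the indexer's x, 14 mm wide), the end that drops between the teeth. It moves with the pawl; pawl down: indexer frame (4, -97, 51.5) mm.
- dish_mid (a point): Centre of a Petri dish with lid, 90 mm across, 15 mm tall, lying loose in the middle of the wheel between three 6 mm high pins.
- post0 (a point): Top centre of an upright steel push post of the wheel, 12 mm across, 36 mm tall (top 86 mm above the bench), 74 mm from the axis; it turns with the wheel. At wheel = 0 it stands 150 degrees anticlockwise from the indexer's +x. The four posts are 90 degrees apart and alike.
- post1 (a point): Top centre of an upright steel push post of the wheel, 12 mm across, 36 mm tall (top 86 mm above the bench), 74 mm from the axis; it turns with the wheel. At wheel = 0 it stands 240 degrees anticlockwise from the indexer's +x. The four posts are 90 degrees apart and alike.
- post2 (a point): Top centre of an upright steel push post of the wheel, 12 mm across, 36 mm tall (top 86 mm above the bench), 74 mm from the axis; it turns with the wheel. At wheel = 0 it stands 330 degrees anticlockwise from the indexer's +x. The four posts are 90 degrees apart and alike.
- post3 (a point): Top centre of an upright steel push post of the wheel, 12 mm across, 36 mm tall (top 86 mm above the bench), 74 mm from the axis; it turns with the wheel. At wheel = 0 it stands 60 degrees anticlockwise from the indexer's +x. The four posts are 90 degrees apart and alike.
- vial_mid (a point): Bystander: small amber vial with black cap, 22 mm across, 45 mm tall, on the turntable's base plate; this point is on its axis, about half-way up.
- bottle_a_mid (a point): Bystander: amber bottle, 60 mm across, 115 mm tall; this point is on its axis, about half-way up.
- bottle_b_mid (a point): Bystander: amber bottle like bottle_a; this point is on its axis, about half-way up.
- dish_stack_mid (a point): Bystander: stack of five Petri dishes, 90 mm across, 75 mm tall, joined in one piece; this point is on its axis, about half-way up.
- tip_box_mid (a point): Bystander: pipette tip box, 85 x 120 x 63 mm; this point is on its axis, about half-way up.
- tube_rack_mid (a point): Bystander: rack of red-capped tubes, 80 x 160 x 76 mm; this point is on its axis, about half-way up.
- flask_mid (a point): Bystander: stoppered conical flask, 76 mm across at its foot, 114 mm tall; this point is on its axis, 30 mm above its foot.
There are look-alikes about, which are no part of the job. What is shaped like the part that bears dish_mid but purple or turquoise is not meant.

How it is judged:
On the way, in this order (a step that is already met when the one before it is completed fails the run):
1. the pawl is lifted clear of the teeth, the turntable not yet turned back (value of joint pawl above 0.2 rad and value of joint wheel below 0.2 rad), for 0.1 s.
2. the turntable is pushed back one notch while the pawl is up (value of joint pawl above 0.17 rad and value of joint wheel between 0.24 and 0.56 rad), for 0.1 s.
3. the pawl is pressed down fully into the next notch (value of joint pawl below 0.05 rad and value of joint wheel between 0.24 and 0.56 rad), for 0.1 s.
At the end, for the whole second after the job is handed in: The wheel is at rest one notch back (wheel joint 0.24 to 0.56 rad), the pawl is fully down in that notch (pawl joint under 0.05 rad), and the dish lies flat in the middle of the turntable (within 8 mm of the axis) (all of step 3 and horizontal distance between dish_mid and wheel_axis below 0.008 m and height (world z) of dish_mid between 0.052 and 0.063 m and velocity of joint wheel between -0.05 and 0.05 rad/s); the robot touches nothing.
It fails at once if the dish is lifted, tipped or pushed off the middle of the turntable (height (world z) of dish_mid above 0.068 m or height (world z) of dish_mid below 0.045 m or angle between dish_mid's own z axis and vertical above 0.2 rad or horizontal distance between dish_mid and wheel_axis above 0.015 m).
It fails at once if a bystander is pushed more than 25 mm, lifted or knocked over (distance of any of vial_mid, bottle_a_mid, bottle_b_mid, dish_stack_mid, tip_box_mid, tube_rack_mid, flask_mid from where it was at the start of the episode above 0.025 m or angle between any of vial_mid, bottle_a_mid, bottle_b_mid, dish_stack_mid, tip_box_mid, tube_rack_mid, flask_mid's own z axis and vertical above 0.4 rad).
It fails at once if the turntable is turned two notches back (value of joint wheel above 1 rad).
It also fails if it takes over 53 s, if anything falls off the work surface, if the arm or the gripper's body presses on something with over 40 N, if the wrist force passes 120 N, or if a joint passes its speed limit or range.

### The arm

A 6-joint arm with a two-finger parallel gripper is mounted at the origin on the work surface. World frame = base frame: x ahead of the robot, y to its left, z up, the work surface at z = 0. Lengths are in m, angles in rad, forces in N, time in s.
With the tool pointing down it reaches from about 0.275 to 0.875 m from the base axis. Payload 12.5 kg.
Tool frame: the origin (TCP) lies at the very end of the fingers, on their centre line; the grasp point (between the pads) lies 19 mm behind it; x points along the fingers, y is the direction in which the jaws open and shut, and the axes are right-handed (so a half turn about x gives the same grasp; the last joint's range is limited). The gripper opens to 85 mm and grips with 20 to 120 N. Pads are 22 mm wide; open, the fingers measure 114 mm over their backs; the gripper's body (76 mm by 85 mm) begins 54 mm behind the grasp point. The pads swing forward as they close: fully open they stand 13 mm farther back than shut.
Start: joints at [1.114, 0.351, 1.652, -0, 1.139, -0.085], TCP at [0.2, 0.512, 0.231] pointing down, gripper open.
Joint ranges: [-2.75, 2.75], [-0.79, 2.1], [0.01, 2.65], [-1.57, 4.71], [0.07, 3.14], [-2.87, 2.87]. Speed limits (rad/s): [2.22, 2.22, 2.79, 3.14, 3.14, 3.14].

### API

Orientations are given as a 3x3 rotation matrix whose columns are the frame's x, y, z axes.
In Python, from bench import manip gives the robot as it stands. Calls block until the motion is done:
- manip.move_ptp(position, orientation): joint-space move of the TCP to a pose.
- manip.move_l(position, attitude=None, max_speed=0.15): straight line of the TCP; attitude=None keeps the orientation; max_speed is the mean speed in m/s.
- manip.move_j(angles): joint-space move.
- manip.set_gripper(opening, effort=None): opening from 0.0 (shut) to 1.0 (fully open); effort is the grip in N (None keeps the last); returns when the fingers have stopped.
- manip.dwell(seconds).
- manip.inverse_kinematics(position, orientation): joint angles nearest the present ones, or None.
- manip.grab_frame(name): name is "side" or "top"; returns (picture, depth): 420x560x3 uint8, red, green, blue; 420x560 float32, m along the optical axis (not along the pixel's ray), 0 where there is no reading.
- manip.get_calibration(name): a dict with "camera_matrix" (3x3 intrinsics, pixels), "R" (3x3) and "t" (3): a world point X has camera coordinates R X + t. Camera axes: x right, y down, z forward; pixel columns grow to the right and rows downward; lengths in m; the calibration is good to about 2 mm. A picture is of the moment at which its call begins. get_calibration takes no time and is no camera call.
A pose or a line that the arm cannot do raises manip.Unreachable and nothing moves.
- manip.sign_off(): hands the job in, once; it reports no verdict.
Trained networks look in the newest picture that a camera, given by its name, has taken for a name from the list of things; names that differ only in an ending like _2 or _b are one class to them, and where a whole thing is asked for, a point or a joint stands for the part that bears it (a point fixed in the world has none). Each returns a list of dicts, best first, with "confidence" (0 to 1); they miss things now and then, are a little off and sometimes report something else, mostly with a low value. They report only what shows in the picture. A call takes as long as a camera call. They do not tell look-alikes from the thing itself.
- manip.look_for(camera, name): "at" ([x, y, z] in m, in world coordinates, good to about 4 mm: the middle of the surface that is visible of it).
Readings, each from a call of its own:
- manip.current_time(): time.
- manip.current_qpos(): joint angles.
- manip.current_joint_vel(): joint speeds.
- manip.current_joint_torque(): joint torques, N m.
- manip.current_ee_pos(): TCP position.
- manip.current_tcp_rot(): TCP orientation.
- manip.current_force(): force on the tool from outside, world axes, zero at the start.
- manip.current_ft_torque(): the same for the moment, N m.
- manip.current_grip_width(): opening from 0.0 (shut) to 1.0 (fully open).
Only numpy, scipy, OpenCV 4.12 (cv2) and the standard library are available. Lean on these libraries where they do the work, as an engineer would, in place of code of your own. Each camera call takes 0.05 s, during which the arm holds its last target. There are 200 camera calls.

## Working session

There is one attempt and no reset: what is moved stays moved. The work goes in short steps, each a Python script; the robot and the scene stay as the last script left them, time stands still between calls to the robot, and variables do not carry over. Pictures are saved under pics/ and viewed, about 8 in all and at most 12, crops included, and the job is handed in when it is done.

```bash
mkdir -p pics; ls; python3 - <<'E'
from bench import manip
import numpy as np, cv2
for c in("side","top"):
    p,d=manip.grab_frame(c); np.savez(f"pics/{c}0.npz",p=p,d=d)
    cv2.imwrite(f"pics/{c}0.png",cv2.resize(p[:,:,::-1],(800,600)))
    k=manip.get_calibration(c); print(c,k["camera_matrix"].round(1).tolist(),(-k["R"].T@k["t"]).round(3),k["R"].round(2).tolist())
    for n in("indexer","dish_mid","pawl","pawl_bar","pawl_nose","post0","wheel","vial_mid","bottle_a_mid","dish_stack_mid","tip_box_mid","tube_rack_mid","flask_mid"):
        try: print(n,[(np.round(r["at"],3).tolist(),round(r["confidence"],2)) for r in manip.look_for(c,n)])
        except Exception as e: print(n,e)
print(manip.current_time())
E
```

```text
pics
side [[461.7, 0.0, 278.8], [0.0, 461.7, 211.8], [0.0, 0.0, 1.0]] [ 0.424 -0.606  0.809] [[0.98, -0.19, -0.01], [-0.14, -0.71, -0.69], [0.12, 0.67, -0.73]]
indexer [([0.566, 0.012, 0.018], 0.55)]
dish_mid [([0.585, 0.079, 0.062], 0.92), ([0.41, 0.333, 0.013], 0.86), ([0.334, 0.096, 0.017], 0.73), ([0.362, -0.188, 0.013], 0.67), ([0.705, -0.231, 0.017], 0.56), ([0.786, 0.342, 0.057], 0.45)]
pawl [([0.556, -0.02, 0.072], 0.77)]
pawl_bar [([0.557, -0.019, 0.074], 0.9)]
pawl_nose [([0.557, -0.019, 0.075], 0.56), ([0.787, 0.342, 0.059], 0.44), ([0.58, 0.073, 0.054], 0.29)]
post0 [([0.583, 0.073, 0.048], 0.76)]
wheel [([0.585, 0.07, 0.054], 0.55)]
vial_mid [([0.537, 0.216, 0.045], 0.53)]
bottle_a_mid [([0.711, 0.217, 0.063], 0.86)]
dish_stack_mid [([0.535, -0.197, 0.075], 0.91), ([0.592, 0.3, 0.054], 0.2)]
tip_box_mid [([0.592, 0.299, 0.055], 0.86), ([0.556, -0.02, 0.077], 0.71), ([0.586, 0.072, 0.05], 0.66)]
tube_rack_mid [([0.785, 0.342, 0.059], 0.65), ([0.565, 0.012, 0.017], 0.52)]
flask_mid [([0.718, -0.052, 0.045], 0.96)]
top [[503.7, 0.0, 276.7], [0.0, 503.7, 211.9], [0.0, 0.0, 1
[... 268 characters left out ...]
 0.099, 0.013], 0.59), ([0.408, 0.338, 0.011], 0.56)]
pawl [([0.562, -0.02, 0.08], 0.79), ([0.589, 0.089, 0.065], 0.6), ([0.713, 0.232, 0.082], 0.55)]
pawl_bar [([0.562, -0.021, 0.082], 0.6)]
pawl_nose [([0.561, -0.02, 0.08], 0.76), ([0.71, 0.233, 0.079], 0.62)]
post0 [([0.589, 0.085, 0.05], 0.83)]
wheel [([0.589, 0.09, 0.05], 0.73)]
vial_mid [([0.537, 0.223, 0.058], 0.47)]
bottle_a_mid [([0.712, 0.232, 0.082], 0.79), ([0.538, -0.174, 0.073], 0.41), ([0.718, -0.037, 0.044], 0.34)]
dish_stack_mid [([0.54, -0.175, 0.073], 0.78)]
tip_box_mid [([0.595, 0.331, 0.056], 0.86)]
tube_rack_mid [([0.783, 0.357, 0.063], 0.95)]
flask_mid [([0.719, -0.035, 0.046], 0.62), ([0.598, 0.327, 0.052], 0.34)]
1.4
```

View pics/side0.png

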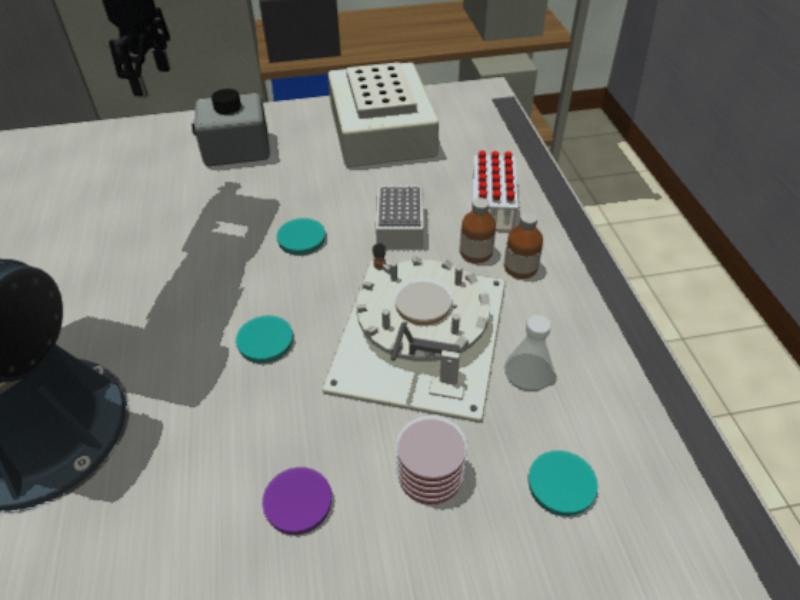

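View pics/top0.png

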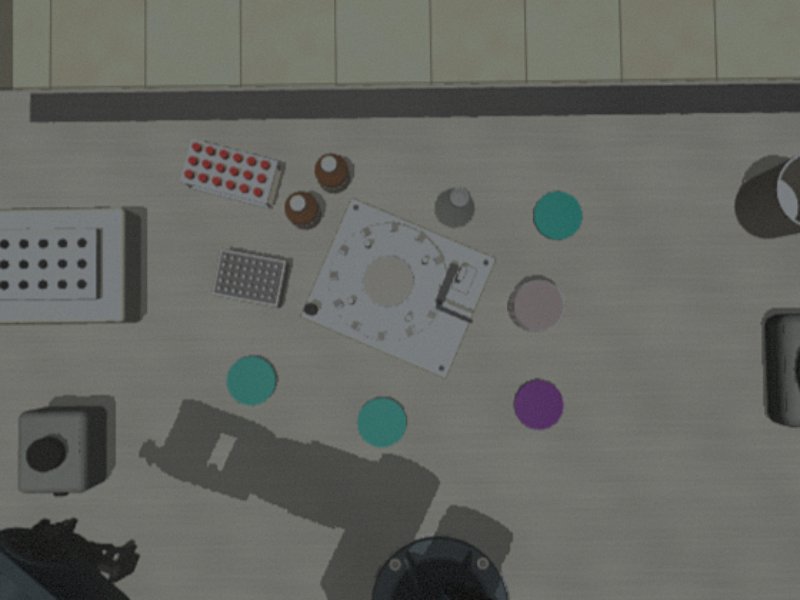

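The pictures show a single indexer. In the side view the pawl bar is at about (400,340) and the dish at (423,302). In the top view the dish is at (388,281), the bar at (455,311) and the plate corners at (352,199), (494,260), (445,377) and (303,317). Dish-shaped candidates in the top view:
- **White dish on the wheel, (388,281):** chosen.
- **Turquoise discs, (558,215), (251,380) and (382,421), and the purple disc, (539,404):** look-alikes.
- **Pink stack, (538,304):** a bystander.

Next I refine the pose and check it with an overlay crop.

```bash
cat > h.py <<'E'
import numpy as np, cv2
from bench import manip
def cloud(p,d,k):
    K=k["camera_matrix"]; v,u=np.indices(d.shape)
    c=np.stack([(u-K[0,2])/K[0,0]*d,(v-K[1,2])/K[1,1]*d,d],-1)
    return (c-k["t"])@k["R"]
def proj(X,k):
    c=np.atleast_2d(X)@k["R"].T+k["t"]; q=c@k["camera_matrix"].T
    return q[:,:2]/q[:,2:]
E
python3 - <<'E'
from h import *
poses=[]
for c in("top","side"):
    f=np.load(f"pics/{c}0.npz"); k=manip.get_calibration(c); X=cloud(f["p"],f["d"],k)
    r=np.hypot(X[...,0]-.57,X[...,1]-.05); ok=f["d"]>0
    m=ok&(r<.22)&(X[...,2]>.007)&(X[...,2]<.017)
    m=cv2.morphologyEx(m.astype(np.uint8),cv2.MORPH_OPEN,np.ones((3,3)))>0
    P=X[m][:,:2]; (cx,cy),s,a=cv2.minAreaRect((P*1000).astype(np.float32)); print(c,"rect",cx,cy,s,a,"n",m.sum(),"zmed",np.median(X[m][:,2]))
    md=ok&(np.hypot(X[...,0]-.589,X[...,1]-.087)<.06)&(X[...,2]>.059)&(X[...,2]<.072)
    (dx,dy),rr=cv2.minEnclosingCircle((X[md][:,:2]*1000).astype(np.float32)); print("dish",X[md].mean(0),dx,dy,rr)
    mt=ok&(np.hypot(X[...,0]-.589,X[...,1]-.087)<.09)&(X[...,2]>.074)&(X[...,2]<.1)
    n,_,st,ce=cv2.connectedComponentsWithStats(mt.astype(np.uint8))
    for i in range(1,n):
        print("post?",X[_==i].mean(0).round(4),st[i,4])
    mb=ok&(r<.2)&(X[...,2]>.098)&(X[...,2]<.125); n,_,st,ce=cv2.connectedComponentsWithStats(mb.astype(np.uint8))
    for i in range(1,n): print("high",X[_==i].mean(0).round(4),X[_==i].min(0).round(3),X[_==i].max(0).round(3),st[i,4])
# overlay with provisional pose
th=np.radians(-23.3); A=np.array([.589,.087]); R=np.array([[np.cos(th),-np.sin(th)],[np.sin(th),np.cos(th)]])
f=np.load("pics/top0.npz"); k=manip.get_calibration("top"); im=cv2.resize(f["p"][120:280,200:360,::-1].copy(),None,fx=5,fy=5,interpolation=cv2.INTER_CUBIC)[:600]
def pt(q,col):
    w=np.append(A+R@np.array(q[:2])/1000,q[2]/1000); u=(proj(w,k)[0]-[200,120]+.5)*5; cv2.circle(im,tuple(int(x) for x in u),4,col,1)
for q in[(-120,-165,12),(120,-165,12),(120,125,12),(-120,125,12)]: pt(q,(0,0,255))
for q in[(-10,-97,106),(-10,-161,106),(-10,-137,106)]: pt(q,(0,200,0))
for a in(150,240,330,60): pt((74*np.cos(np.radians(a)),74*np.sin(np.radians(a)),86),(255,0,0))
pt((0,0,65),(255,0,255))
cv2.imwrite("pics/crop1.png",im)
E
```

```text
top rect 540.135498046875 84.69956970214844 (289.75311279296875, 322.545166015625) 66.26667022705078 n 3504 zmed 0.01247051734046003
dish [0.58625896 0.08641299 0.0655279 ] 584.7548217773438 89.25601959228516 50.66929244995117
post? [0.6508 0.121  0.0851] 20
post? [0.6212 0.0213 0.0855] 21
post? [0.551  0.1511 0.0844] 21
post? [0.5211 0.0517 0.0864] 17
high [ 0.7237 -0.0372  0.1127] [ 0.708 -0.054  0.101] [ 0.741 -0.021  0.12 ] 160
high [ 0.5263 -0.025   0.1093] [ 0.511 -0.056  0.104] [0.543 0.004 0.114] 92
side rect 549.8104248046875 64.60511779785156 (336.7486267089844, 396.428466796875) 84.34646606445312 n 4838 zmed 0.012244581897467579
dish [0.58456519 0.08267872 0.06511665] 585.3303833007812 85.00947570800781 46.51882553100586
post? [0.5503 0.1484 0.0822] 31
post? [0.6497 0.1178 0.0824] 32
post? [0.5197 0.0487 0.0825] 38
post? [0.6193 0.0184 0.0824] 38
high [ 0.7217 -0.0424  0.1103] [ 0.707 -0.057  0.098] [ 0.741 -0.021  0.117] 241
high [ 0.5255 -0.027   0.1085] [ 0.509 -0.057  0.099] [0.543 0.002 0.112] 116
```

View pics/crop1.png

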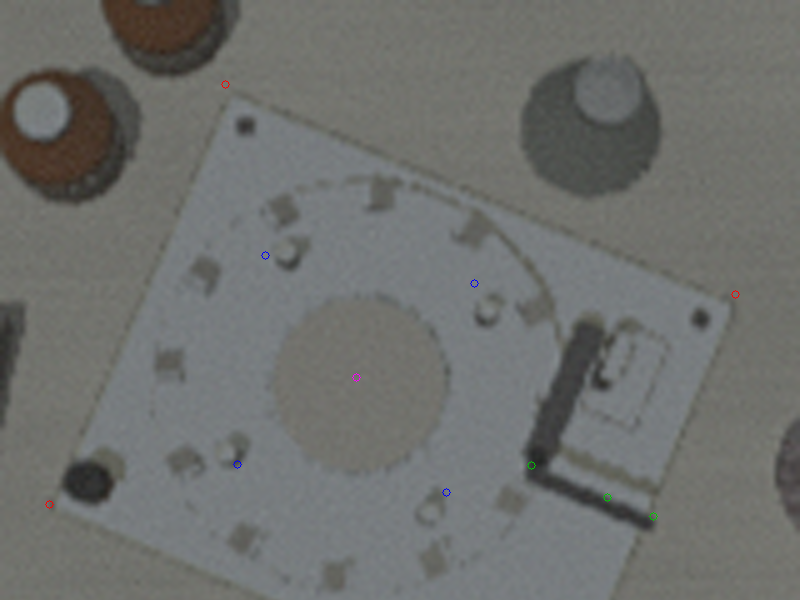

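Taking the mean of the posts, the axis is at (0.586, 0.086). The plate edge gives a yaw of -23.4°. The wheel is at about -0.14 rad, inside the expected range, and the bar height of 0.109 m fits. Next I check reachability, then lift.

```bash
cat >> h.py <<'E'
th=np.radians(-23.4); A=np.array([.5857,.086,0]); c_,s_=np.cos(th),np.sin(th)
Ri=np.array([[c_,-s_,0],[s_,c_,0],[0,0,1]])
W=lambda q: A+Ri@np.array(q)/1000
def bar(phi,y=-137):
    r=np.hypot(72,36); a=np.arctan2(36,-72)-phi
    return np.array([62+r*np.cos(a),y,70+r*np.sin(a)])
def att(x,y):  # tool x, y given in indexer frame
    x=np.array(x,float);x/=np.linalg.norm(x);y=np.array(y,float)
    return Ri@np.column_stack([x,y,np.cross(x,y)])
E
cat > lift.py <<'E'
from h import *
t=np.array([1,0,-1])/2**.5; n=np.array([1,0,1])/2**.5
def tcp(phi,off=15,al=12): return W(bar(phi,-139)+al*t-off*n)
E
python3 - <<'E'
from lift import *
for s in(1,-1):
    R=att(t,[0,s,0])
    for q in(W(bar(0,-139)-100*t-21*n),tcp(0,21),tcp(.5)): print(s,q.round(3),manip.inverse_kinematics(q,R))
    for a in(119,150+22-13):
        r=np.radians(a); Rp=att([0,0,-1],[s*np.cos(r),s*np.sin(r),0]); print(a,manip.inverse_kinematics(W([75*np.cos(r),75*np.sin(r),66]),Rp))
    print("press",manip.inverse_kinematics(W(bar(0,-143)+[0,0,4]),att([0,0,-1],[0,s,0])))
E
```

```text
1 [ 0.443 -0.004  0.162] [0.08869907 0.1545619  2.41936111 4.30916645 0.37536211 0.79624291]
1 [ 0.515 -0.035  0.083] [-0.02091941  0.47218148  2.29783736  3.7891383   0.45886572  1.25587209]
1 [ 0.543 -0.047  0.117] [-0.05186796  0.40491719  2.22839495  3.9520451   0.34756263  1.04868053]
119 [ 1.93373587e-01  6.46479099e-01  1.63605184e+00 -4.44089210e-16
  8.59061717e-01 -1.47516118e+00]
159 [ 1.69916431e-01  5.75184124e-01  1.77511590e+00 -4.44089210e-16
  7.91292628e-01 -2.19675003e+00]
press [-1.68542831e-01  4.62832276e-01  1.82980109e+00 -4.44089210e-16
  8.48959283e-01 -1.33093211e+00]
-1 [ 0.443 -0.004  0.162] [ 0.08869907  0.1545619   2.41936111  4.30916645  0.37536211 -2.34534974]
-1 [ 0.515 -0.035  0.083] [-0.02091941  0.47218148  2.29783736  3.7891383   0.45886572 -1.88572057]
-1 [ 0.543 -0.047  0.117] [-0.05186796  0.40491719  2.22839495  3.9520451   0.34756263 -2.09291212]
119 [ 1.93373587e-01  6.46479099e-01  1.63605184e+00 -4.44089210e-16
  8.59061717e-01  1.66643148e+00]
159 [0.16991643 0.57518412 1.7751159  0.         0.79129263 0.94484262]
press [-1.68542831e-01  4.62832276e-01  1.82980109e+00 -4.44089210e-16
  8.48959283e-01  1.81066054e+00]
```

```bash
python3 - <<'E'
from lift import *
R=att(t,[0,1,0]); pr=lambda s:print(s,manip.current_time(),manip.current_ee_pos().round(4) if hasattr(manip.current_ee_pos(),'round') else manip.current_ee_pos(),np.round(manip.current_force(),1))
manip.set_gripper(0.0)
manip.move_j([1.114,-0.1,2.1,4.3,0.375,0.8]); pr("up")
manip.move_ptp(W(bar(0,-139)-100*t-21*n),R); pr("pre")
manip.move_l(tcp(0,21),max_speed=.07); pr("under")
p,d=manip.grab_frame("side"); cv2.imwrite("pics/under.png",cv2.resize(p[130:310,180:420,::-1],(800,600)))
E
```

```text
up 5.7417 [0.2907 0.4954 0.4572] [ 0.5 -0.6 -0.1]
pre 7.825 [ 0.4431 -0.0032  0.1621] [-0.6  0.1  0.6]
under 9.575 [ 0.5154 -0.035   0.0829] [ 0.  -0.1  0.6]
```

View pics/under.png

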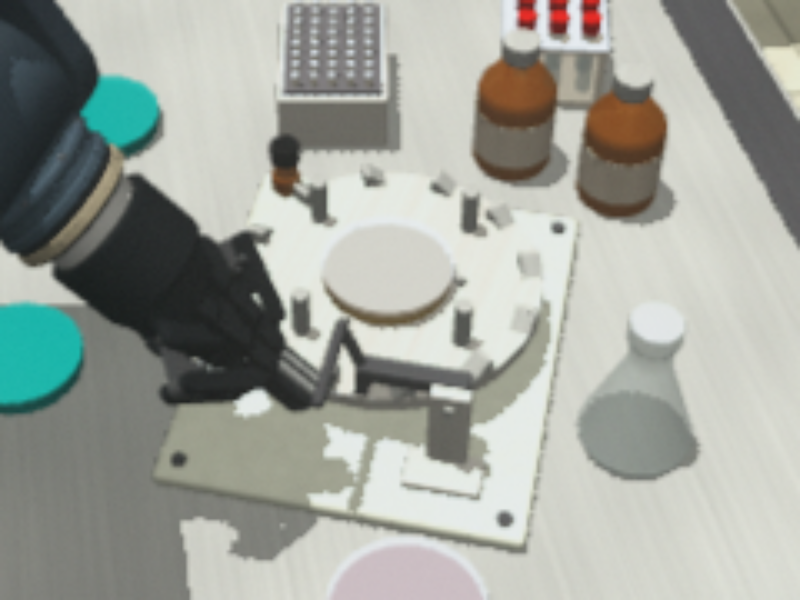

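The closed fingertip, at about (300,390), is under the bar, which runs (340,330)–(320,400). Nothing is touching yet. I'll advance 6 mm more and lift along the arc.

```bash
python3 - <<'E'
from lift import *
pr=lambda s:print(s,manip.current_time(),np.round(manip.current_ee_pos(),4),np.round(manip.current_force(),1))
manip.move_l(tcp(0,21,18),max_speed=.06); pr("in")
for f in(.15,.3,.45,.55):
    manip.move_l(tcp(f,15,18),max_speed=.06); pr(f)
p,d=manip.grab_frame("side"); cv2.imwrite("pics/lift.png",cv2.resize(p[130:310,180:420,::-1],(800,600)))
E
```

```text
in 9.875 [ 0.5195 -0.0368  0.0782] [ 0.2 -0.8 -0.8]
0.15 10.325 [ 0.529  -0.0409  0.0932] [ 1.1 -0.1 -0.3]
0.3 10.675 [ 0.5359 -0.0439  0.1023] [-0.1  0.6  0.6]
0.45 11.025 [ 0.5441 -0.0475  0.1103] [ 0.6  0.1 -0.4]
0.55 11.3083 [ 0.5502 -0.0501  0.1149] [-0.4  0.3  0.6]
```

View pics/lift.png

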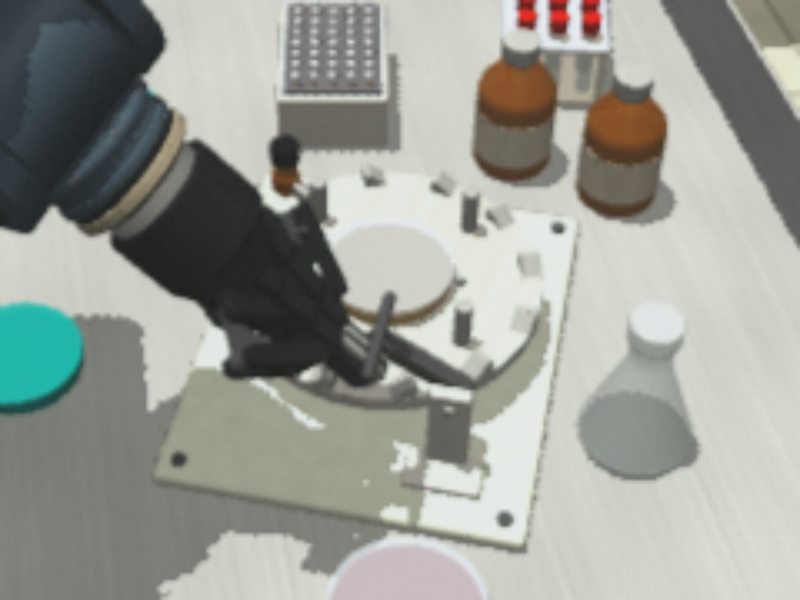

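The pawl is clearly up: the bar at (380,330) stands high and the nose is off the wheel. Next I withdraw, push post0 round along its arc, and check.

```bash
python3 - <<'E'
from lift import *
pr=lambda s:print(s,manip.current_time(),np.round(manip.current_ee_pos(),4),np.round(manip.current_force(),1))
manip.move_l(tcp(.55,22,18),max_speed=.06)
manip.move_l(tcp(.55,22,18)-.1*(Ri@t),max_speed=.1); pr("out")
manip.move_j([0.1,-0.1,2.1,4.3,.375,.8]); manip.move_j([.2,.3,1.6,0,1.2,1.6]); pr("high")
def P(a,z=66):
    r=np.radians(a); return W([75*np.cos(r),75*np.sin(r),z]),att([0,0,-1],[-np.cos(r),-np.sin(r),0])
manip.move_ptp(*P(119,130)); manip.move_l(P(119)[0],max_speed=.1); pr("at post")
for a in(127,135,143,151,157):
    manip.move_l(*P(a),max_speed=.06); pr(a)
p,d=manip.grab_frame("side"); cv2.imwrite("pics/push.png",cv2.resize(p[130:310,180:420,::-1],(800,600)))
k=manip.get_calibration("side"); X=cloud(p,d,k)
mt=(d>0)&(np.hypot(X[...,0]-A[0],X[...,1]-A[1])<.09)&(X[...,2]>.074)&(X[...,2]<.1)
n_,l,st,_=cv2.connectedComponentsWithStats(mt.astype(np.uint8))
for i in range(1,n_):
    q=Ri.T@(X[l==i].mean(0)-A); print(q.round(4),st[i,4],np.degrees(np.arctan2(q[1],q[0]))%360)
E
```

```text
out 12.775 [ 0.4809 -0.0201  0.1807] [ 0.   0.2 -0.5]
high 17.45 [0.5358 0.1561 0.2796] [-0.4 -0.8  0.5]
at post 18.9083 [0.5788 0.1607 0.0667] [ 0.8 -0.6  0.1]
127 19.2333 [0.5685 0.159  0.0667] [ 0.6  0.3 -0.4]
135 19.5583 [0.5585 0.1558 0.0663] [-0.2  0.6 -0.2]
143 19.8833 [0.5491 0.1513 0.0661] [ 0.6 -0.4 -0.7]
151 20.2083 [0.5403 0.1455 0.0661] [0.3 0.4 0.1]
157 20.4917 [0.5343 0.1404 0.0661] [ 0.4  1.  -0.2]
[0.0122 0.0699 0.0827] 32 80.07527307320399
[-0.0698  0.0193  0.0867] 119 164.52856846910714
[ 0.0728 -0.0153  0.0827] 37 348.1282283656066
[-0.0124 -0.0759  0.0828] 34 260.74972560911834
```

View pics/push.png

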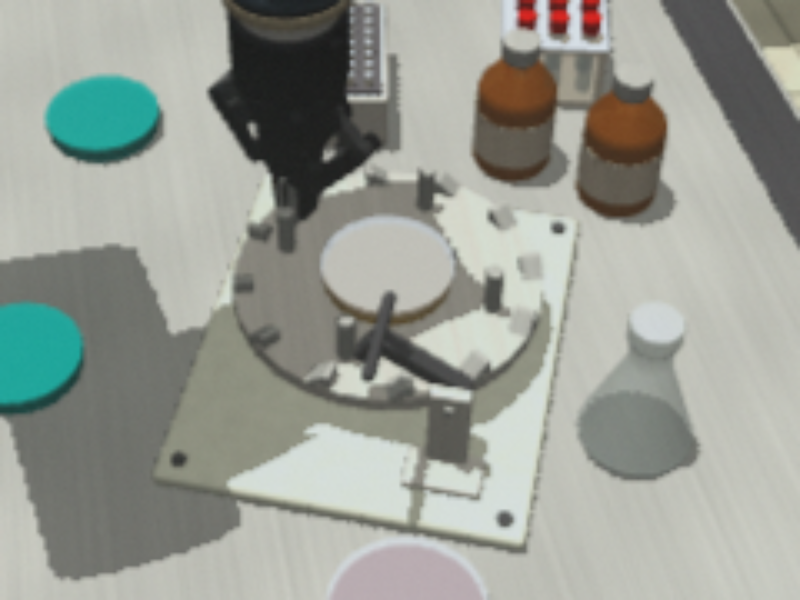

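Averaged over three posts, the wheel is at about +0.34 rad and the pawl is still up. I'll push 2.5° more, leave, and press the bar down along its arc.

```bash
python3 - <<'E'
from lift import *
pr=lambda s:print(s,manip.current_time(),np.round(manip.current_ee_pos(),4),np.round(manip.current_force(),1))
def P(a,z=66):
    r=np.radians(a); return W([75*np.cos(r),75*np.sin(r),z]),att([0,0,-1],[-np.cos(r),-np.sin(r),0])
manip.move_l(*P(159.3),max_speed=.05); manip.dwell(.2); pr("pushed")
manip.move_l(*P(154),max_speed=.06); manip.move_l(P(154,200)[0],max_speed=.15)
R=att([0,0,-1],[0,-1,0]); B=lambda f,dz=4:W(bar(f,-146)+[0,0,dz])
manip.move_ptp(B(.7,50),R); pr("above")
manip.move_l(B(.7,8),max_speed=.1)
for f in(.5,.35,.2,.1,.03):
    manip.move_l(B(f),max_speed=.05); pr(f)
manip.move_l(B(0,3),max_speed=.03); manip.dwell(.2); pr("down")
p,d=manip.grab_frame("side"); cv2.imwrite("pics/press.png",cv2.resize(p[130:310,180:420,::-1],(800,600)))
E
```

```text
pushed 20.9917 [0.532  0.1383 0.066 ] [0.7 0.8 0.5]
above 23.1333 [ 0.5552 -0.0593  0.1934] [0.2 0.6 0.6]
0.5 24.2167 [ 0.5425 -0.0544  0.1402] [ 0.3 -0.5  0.4]
0.35 24.6083 [ 0.5337 -0.0506  0.1323] [-0.5 -0.9  0.3]
0.2 25.0 [ 0.5262 -0.0474  0.1233] [ 0.5  0.  -0.4]
0.1 25.3083 [ 0.5219 -0.0455  0.1167] [-0.4  0.2 -0.2]
0.03 25.575 [ 0.5193 -0.0444  0.1119] [-0.1 -0.9 -0.6]
down 26.0333 [ 0.5191 -0.0442  0.1095] [-0.5  0.1  7. ]
```

View pics/press.png

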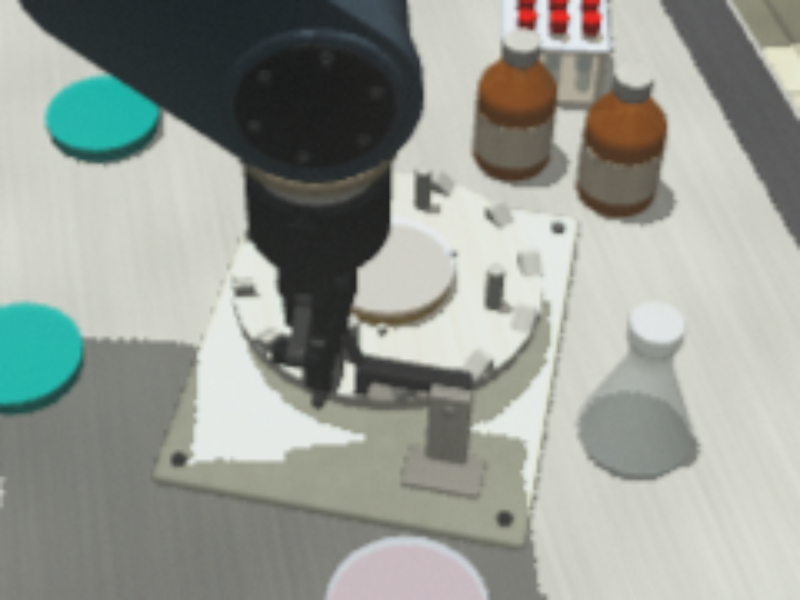

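A firm 7 N came in at z = 0.1095 m; the bar top should be at 0.110 m when seated. I'll press a touch more, retreat, and verify.

```bash
python3 - <<'E'
from lift import *
pr=lambda s:print(s,manip.current_time(),np.round(manip.current_ee_pos(),4),np.round(manip.current_force(),1))
B=lambda f,dz=4:W(bar(f,-146)+[0,0,dz])
manip.move_l(B(0,2),max_speed=.03); manip.dwell(.3); pr("press")
manip.move_l(B(0,120),max_speed=.12); q=manip.current_qpos(); manip.move_j([1.0,-.1,1.7,0,1.4,q[5]]); pr("away")
for c in("side","top"):
    p,d=manip.grab_frame(c); k=manip.get_calibration(c); X=cloud(p,d,k); Y=(X-A)@Ri
    if c=="side": cv2.imwrite("pics/end.png",cv2.resize(p[130:310,180:420,::-1],(800,600)))
    rr=np.hypot(Y[...,0],Y[...,1]); 
    n_,l,st,_=cv2.connectedComponentsWithStats(((d>0)&(rr<.09)&(Y[...,2]>.074)&(Y[...,2]<.098)).astype(np.uint8))
    for i in range(1,n_):
        m=Y[l==i].mean(0); print(c,"post",m.round(4),st[i,4],round(np.degrees(np.arctan2(m[1],m[0]))%360,1))
    m=(d>0)&(rr<.06)&(Y[...,2]>.059)&(Y[...,2]<.07); print("dish",Y[m].mean(0).round(4))
    m=(d>0)&(abs(Y[...,0])<.05)&(Y[...,1]<-.105)&(Y[...,1]>-.16)&(Y[...,2]>.095)&(Y[...,2]<.15); print("bar",Y[m].mean(0).round(4),np.percentile(Y[m][:,2],[10,90]).round(4))
    f=np.load(f"pics/{c}0.npz"); Y0=(cloud(f["p"],f["d"],k)-A)@Ri; m=(f["d"]>0)&(abs(Y0[...,0])<.05)&(Y0[...,1]<-.105)&(Y0[...,1]>-.16)&(Y0[...,2]>.095)&(Y0[...,2]<.15); print("bar at start",Y0[m].mean(0).round(4),np.percentile(Y0[m][:,2],[10,90]).round(4))
E
```

```text
press 26.6333 [ 0.519  -0.0442  0.109 ] [-3.3 -0.5 13. ]
away 29.8333 [0.1911 0.3827 0.4275] [-1.   0.   0.7]
side post [0.0102 0.0707 0.0827] 30 81.8
side post [-0.0728  0.0077  0.0824] 36 173.9
side post [ 0.073  -0.0134  0.0822] 34 349.6
side post [-0.0089 -0.0748  0.085 ] 20 263.2
dish [ 0.0003 -0.0037  0.0651]
bar [-0.0107 -0.1328  0.1094] [0.1073 0.1115]
bar at start [-0.0107 -0.1338  0.109 ] [0.1065 0.1109]
top post [ 0.0731 -0.0096  0.0852] 21 352.5
top post [0.0106 0.0736 0.0839] 20 81.8
top post [-0.0228  0.0152  0.076 ] 1 146.4
top post [-0.0095 -0.0171  0.0771] 1 241.0
top post [-0.0105 -0.0724  0.0846] 18 261.8
top post [ 0.0046 -0.0895  0.0755] 1 272.9
top post [-0.0729  0.0108  0.0864] 17 171.6
dish [0.0005 0.0008 0.0654]
bar [-0.0106 -0.132   0.1096] [0.1056 0.1127]
bar at start [-0.0106 -0.132   0.1094] [0.1065 0.1123]
```

View pics/end.png

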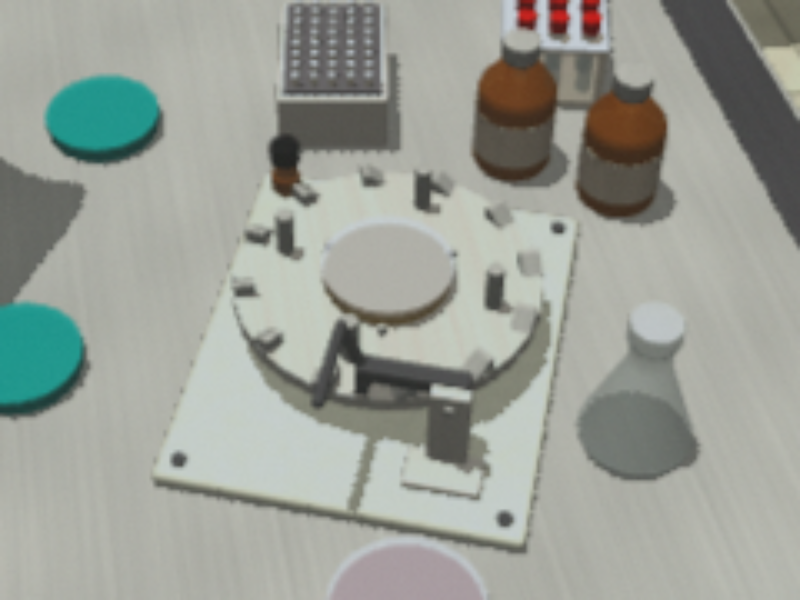

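The final picture shows the pawl down, with its bar at (335,365), the dish centred at (388,268), and the vial, bottles and flask in place. The wheel is at about 22° (0.38 rad), and the bar height is within 0.5 mm of the start.

```bash
python3 -c "
from bench import manip
manip.sign_off(); print(manip.current_time())"
```

```text
the job is handed in; nothing more can be done
the job is handed in; nothing more can be done
```

I lifted the pawl with the closed fingertip tilted 45° under its cross bar and pushed the turntable back one notch by post0. I then pressed the pawl down again from above and handed the job in at about 30 s; the hand-in reports no verdict.

Last checks before hand-in, with the arm clear of everything:
- **Wheel:** about +0.38 rad, averaged over the posts in both cameras; the allowed range is 0.24–0.56. Single posts scatter by about 2.5°.
- **Pawl:** the bar is within 0.5 mm of its starting (fully down) height in both cameras. It met a firm stop of 7–13 N at z ≈ 0.109 m.
- **Dish:** lying flat, 1 mm off the axis in the top view. The side view reads 3.7 mm, which I put down to that camera's offset, because it read about the same amount off at the start. Both are under the 8 mm limit.
- **Bystanders:** the vial, both bottles and the flask looked unmoved in the last side-view crop. The tip box, tube rack and dish stack are only partly in that crop, and I did not measure any of the bystanders' positions.

No check failed.

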